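# Hold the spring tester's plunger at its middle line with the drift

## Robot

A 6-joint arm with a two-finger parallel gripper is mounted at the origin on the work surface; the furniture and walls round the work are solid. World frame = base frame: x ahead of the robot, y to its left, z up, the work surface at z = 0. Lengths are in m, angles in rad, forces in N, time in s.
With the tool pointing down it reaches from about 0.425 to 0.925 m from the base axis. Payload 12.5 kg.
Tool frame: the origin (TCP) lies at the very end of the fingers, on their centre line; the grasp point (between the pads) lies 19 mm behind it; z points along the fingers, y is the line along which they close (so a half turn about z gives the same grasp; the last joint's range is limited). The gripper opens to 85 mm and grips with 20 to 120 N. Pads are 22 mm wide; open, the fingers measure 114 mm over their backs; the gripper's body (76 mm by 85 mm) begins 54 mm behind the grasp point. The pads swing forward as they close: fully open they stand 13 mm farther back than shut.
Start: joints at [-1.397, 0.491, 1.559, -0, 1.092, -0.106], TCP at [0.173, -0.601, 0.231] pointing down, gripper open.
Joint ranges: [-3.1, 3.1], [-0.84, 2.19], [0.05, 2.79], [-1.13, 4.28], [0.06, 2.93], [-2.69, 2.69]. Speed limits (rad/s): [2.22, 2.22, 2.79, 3.14, 3.14, 3.14].

## Interface

Orientations are given as a 3x3 rotation matrix whose columns are the frame's x, y, z axes.
In Python, from bench import telemetry, camera, camera_model, hand_in, cut_out gives the robot as it stands. The module is installed in compiled form; this text tells all that it offers.
- The arm moves only by the shell command python3 -m handwheel 'ROWS'. ROWS is JSON, a list of rows, each a list of 7 numbers: the turn, a rotation vector about the world's x, y, z as a fraction of full scale, then the shift along the world's x, y, z as a fraction of full scale, then the gripper's target within -1 to 1 (fully open at 1, half-way at 0, shut at -1). A call has exactly 5 rows; each row is the pose to reach, as a shift and turn from the pose commanded when the call began; what a row does not reach only later rows make up. Full scale, the value 1, is 100 cm for a shift and 90 degrees for a turn. A row lasts 1/10 s, in which the tool goes at most 50 mm and 8.59 degrees, less where a joint would pass 70% of its speed; a pose out of reach is approached as far as the arm can. A call with a number of a shift or a turn outside -1 to 1 is refused whole. A call with a gripper value outside its range is refused whole. The fingers move at their own pace and stop on an object; the grip force is fixed at half the most. Time passes only in rows, so rows that repeat a pose let the fingers close, or fill a call up. It gives the time, the measured TCP pose, the force, the opening and the grip force at its end, in the units of the state.
- telemetry.get_state(): the state, without advancing time (a new reading comes with each control period).
- camera(name): name is "scene" or "top" or "wrist"; returns the picture (400x640x3 uint8, blue, green, red); there is no depth.
- camera_model(name): a dict with "K" (3x3 intrinsics, pixels), "rvec" (rotation vector, rad) and "tvec" (3), from world to camera coordinates, as OpenCV has them; the wrist camera has in their place "T_tool_cam" (4x4, takes a point from camera to tool coordinates, whose origin is the TCP and whose axes are the flange's). Camera axes: x right, y down, z forward; pixel columns grow to the right and rows downward; lengths in m; the calibration is good to about 2 mm. A picture is of the moment at which its call begins: read the wrist's pose just before it. camera_model takes no time and is no camera call.
- hand_in(): hands the job in; it is judged then, once.
Trained networks look in the newest picture that a camera, given by its name, has taken for a name from the list of things; names that differ only in an ending like _2 or _b are one class to them, and where a whole thing is asked for, a point or a joint stands for the part that bears it (a point fixed in the world has none). Each returns a list of dicts, best first, with "conf" (0 to 1); they miss things now and then, are a little off and sometimes report something else, mostly with a low value. They report only what shows in the picture. A call takes as long as a camera call.
- cut_out(camera, thing): "mask" (400x640 bool, what is visible of it) and "rect" ([left, top, right, bottom] in pixels, round what is visible of it).
The state is a dict: "clock": time; "joint_positions": joint angles; "qvel": joint speeds; "joint_torque": joint torques, N m; "tool_pos": TCP position; "eef_rot": TCP orientation; "ft_force": force on the tool from outside, world axes, zero at the start; "wrist_torque": the same for the moment, N m; "width": finger opening in m; "grasp_force": force on a finger pad.
Only numpy, scipy, OpenCV 4.12 (cv2) and the standard library are available. Lean on these libraries where they do the work, as an engineer would, in place of code of your own. Each camera call takes 0.05 s, during which the arm holds its last target. There are 200 camera calls.

## Task

Take the long drift out of the wooden rack, put its shank down through the guide hole in the arm of the spring tester and press the spring plunger below down to the long middle line of the scale, 10 mm down, then keep it there for the reading: finish while still holding the drift pressed, without letting go. Never push the plunger down to its bottom stop, and leave the other two tools in the rack and the things lying about where they are.

Things in the scene. Friction and masses are not known exactly. Their poses are not given: they have to be found in the camera images.
- drift_handle (a point): Centre of the handle of the drift, a loose steel tool (0.15 kg) hanging upright in any one of the rack's holes. Round straight handle 22 mm in diameter, 56 mm tall, with fine rings (28 mm above and below this point); under it a collar 28 mm wide, 4 mm thick, that rests on the rack; then a shank 10 mm in diameter, 95 mm long, its last 4 mm tapered. Only this tool has a long shank. z runs up it.
- drift_tip (a point): Centre of the flat tip (5.6 mm across) of the drift's shank, 127 mm below the handle centre, on the tool's axis; z runs up the tool.
- guide_hole (a point): Centre of the mouth of the guide hole in the top of the tester's arm, 126 mm above the bench. Round vertical through hole 13 mm in diameter with a 3 mm chamfer at its mouth, in an arm 16 mm thick and 50 mm wide. z is up; x points from the hole to the tester's column.
- plunger_top (a point): Centre of the flat round top (26 mm diameter) of the steel spring plunger, right under the guide hole on the same axis: 54 mm below the hole's mouth when released, so 38 mm below the arm's underside. It moves straight down with the plunger.
- plunger (a joint): Travel of the spring plunger, m: 0 up, 0.010 with its pointer at the long middle line, 0.020 at the bottom stop. The spring takes about 3 N to start, 6.5 N at 0.010, 10 N at 0.020. A thin dark pointer on its side runs along an upright aluminium scale with black lines every 5 mm: medium ones at 0 and 0.020, short at 0.005 and 0.015, long at 0.010.
- tester: The spring tester, fixed to the bench at some yaw: dark steel base plate 140 x 124 x 12 mm, grey column 30 x 50 mm on the +x side, grey arm (top face 126 mm above the bench) reaching over the plunger's barrel; the scale plate stands on the -y side. Origin on the axis of guide hole and plunger, at the bench; z up.
- rack: Wooden tool rack, fixed: a board 50 x 200 x 10 mm, its top 110 mm above the bench, on two end legs over a base board. Three 13 mm holes in a row along its y axis, at y = -70, 0 and +70 mm. Origin under its centre, at the bench; z up.
- ball_punch_handle (a point): Centre of the 30 mm ball handle of the ball-headed punch, another tool hanging in the rack; its shank is only 40 mm long, too short to reach the plunger. The centre is 32 mm above the rack's top. Leave it there.
- wing_key_handle (a point): Centre of the flat wing handle (8 x 36 x 22 mm) of the wing key, the third tool hanging in the rack; shank only 40 mm long. The centre is 32 mm above the rack's top. Leave it there.
- gear_motor: Small black geared motor on a foot plate, 34 x 55 x 49 mm, a loose bystander. Origin at the centre of its underside.
- tape_measure: Yellow tape measure, 64 x 82 x 37 mm, a loose bystander. Origin at the centre of its underside.

How it is judged:
On the way, in this order (a step that is already met when the one before it is completed fails the run):
1. the drift is lifted clear of the rack (height (world z) of drift_tip above 0.115 m), for 0.1 s.
2. the drift's tip is through the guide hole (horizontal distance between drift_tip and guide_hole below 0.005 m and height (world z) of drift_tip below 0.108 m), for 0.05 s.
At the end, for the whole second after the job is handed in: The plunger is held 10 mm down (2.5 mm either way) by the upright drift (within 0.1 rad), its tip through the guide hole and on the plunger (within 5 and 6 mm of their centres) with over 2 N; the fingers still hold the drift with over 2 N (value of joint plunger between 0.0075 and 0.0125 m and horizontal distance between drift_tip and guide_hole below 0.005 m and distance between drift_tip and plunger_top below 0.006 m and angle between drift_tip's own z axis and vertical below 0.1 rad and contact force between drift and tester above 2 N and contact force between the fingers and drift above 2 N); the arm keeps its last pose, push and grip.
It fails at once if the plunger is driven to its bottom stop (past 18.5 mm) (value of joint plunger above 0.0185 m).
It fails at once if the ball punch or the wing key is moved more than 20 mm (distance of any of ball_punch_handle, wing_key_handle from where it was at the start of the episode above 0.02 m).
It fails at once if a bystander is moved more than 30 mm (distance of any of gear_motor, tape_measure from where it was at the start of the episode above 0.03 m).
It also fails if it takes over 45 s, if anything falls off the work surface, if the arm or the gripper's body presses on something with over 40 N, if the wrist force passes 120 N, or if a joint passes its speed limit or range.

## Working session

There is one attempt and no reset: what is moved stays moved. The work goes in short steps, Python scripts to look and compute and a shell command to move; the robot and the scene stay as the last step left them, time stands still between calls to the robot, and variables do not carry over. Pictures are saved under pics/ and viewed, at most 10 in all, crops included, and the job is handed in when it is done.

```bash
mkdir -p pics
python3 - <<'E'
from bench import *
import cv2,numpy as np
for n in("scene","top"):
    im=camera(n);cv2.imwrite(f"pics/{n}0.png",im)
    m=camera_model(n);print(n,np.round(m["K"],1).tolist(),np.round(m["rvec"],4),np.round(m["tvec"],4))
    for t in("drift_handle","tester","rack","plunger","ball_punch_handle","wing_key_handle","gear_motor","tape_measure"):
        print(t,[(np.round(d["rect"]).tolist(),round(d["conf"],2)) for d in cut_out(n,t)[:2]])
print(telemetry.get_state())
E
```

```text
scene [[459.0, 0.0, 321.3], [0.0, 459.0, 206.9], [0.0, 0.0, 1.0]] [ 0.7535 -2.5017  1.2052] [0.3983 0.2917 0.7132]
drift_handle [([346.0, 187.0, 363.0, 254.0], 0.9)]
tester [([335.0, 159.0, 405.0, 230.0], 0.57)]
rack [([270.0, 211.0, 376.0, 305.0], 0.94), ([347.0, 189.0, 364.0, 253.0], 0.27)]
plunger []
ball_punch_handle [([316.0, 213.0, 336.0, 238.0], 0.81)]
wing_key_handle [([287.0, 224.0, 300.0, 256.0], 0.61)]
gear_motor [([293.0, 196.0, 311.0, 222.0], 0.69)]
tape_measure [([244.0, 221.0, 283.0, 257.0], 0.91), ([284.0, 226.0, 302.0, 256.0], 0.49)]
top [[390.4, 0.0, 323.7], [0.0, 390.4, 203.8], [0.0, 0.0, 1.0]] [ 2.1531 -2.1246  0.1825] [-0.0896  0.5685  0.8836]
drift_handle [([307.0, 251.0, 322.0, 263.0], 0.59)]
tester [([351.0, 208.0, 410.0, 273.0], 0.87)]
rack [([240.0, 216.0, 332.0, 271.0], 0.61)]
plunger []
ball_punch_handle [([247.0, 224.0, 261.0, 242.0], 0.73), ([276.0, 239.0, 291.0, 248.0], 0.67)]
wing_key_handle [([249.0, 224.0, 265.0, 242.0], 0.62)]
gear_motor [([332.0, 178.0, 356.0, 193.0], 0.64)]
tape_measure [([273.0, 161.0, 300.0, 201.0], 0.57)]
{'clock': 0.9, 'joint_positions': array([-1.39663036e+00,  4.90910921e-01,  1.55890569e+00,  2.28092788e-06,
        1.09168717e+00, -1.05599638e-01]), 'qvel': array([ 0.00049747,  0.00083826, -0.00018476, -0.00068034, -0.00156305,
        0.00071436]), 'joint_torque': array([-2.97333117e-04, -6.18262267e+01, -2.61850280e+01, -8.08117989e-05,
        4.40686772e-04,  2.27308753e-06]), 'tool_pos': array([ 0.17260698, -0.60071032,  0.23131819]), 'eef_rot': array([[ 9.61120478e-01,  2.76129366e-01,  1.73942460e-05],
       [ 2.76129366e-01, -9.61120474e-01, -8.71791036e-05],
       [-7.35474463e-06,  8.85926838e-05, -9.99999996e-01]]), 'ft_force': array([-0.33241366,  0.30524145, -0.13108324]), 'wrist_torque': array([ 0.0101943 , -0.0313916 , -0.02607839]), 'grasp_force': 0.0, 'width': 0.08525756159549183}
```

Run:
```python
import cv2,numpy as np
a=cv2.imread("pics/scene0.png")[140:320,220:440];b=cv2.imread("pics/top0.png")[150:300,220:440]
cv2.imwrite("pics/c0.png",np.vstack([cv2.resize(a,(400,300)) if 0 else cv2.resize(a,None,fx=1.8,fy=1.8,interpolation=2),cv2.resize(b,None,fx=1.8,fy=1.8,interpolation=2)]))
```

```text
(no output)
```

View pics/c0.png

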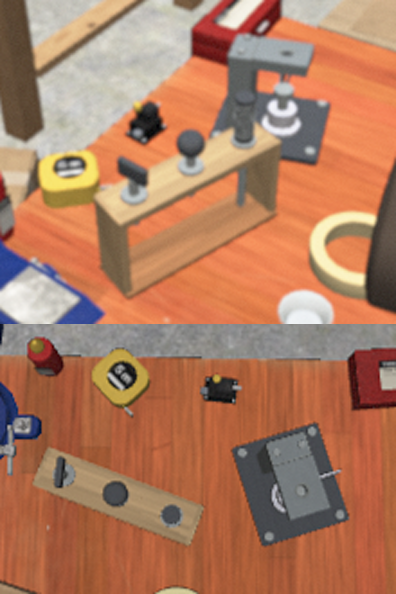

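The top view shows the drift at the right end of the rack (pixel about (315,256)) and the guide hole at about (387,242). The scene view confirms that the long shank hangs at the right-hand end.

```bash
cat > h.py <<'E'
from bench import *
import cv2,numpy as np
from scipy.spatial.transform import Rotation as Ro
def cam(n,st=None):
    m=camera_model(n);K=np.array(m["K"])
    if "rvec" in m:
        R=cv2.Rodrigues(np.array(m["rvec"],float))[0];t=np.array(m["tvec"],float).ravel()
    else:
        T=np.eye(4);T[:3,:3]=st["eef_rot"];T[:3,3]=st["tool_pos"];T=np.linalg.inv(T@np.array(m["T_tool_cam"]));R,t=T[:3,:3],T[:3,3]
    return K,R,t
def onz(c,uv,z):
    K,R,t=c;d=R.T@np.linalg.solve(K,[uv[0],uv[1],1]);o=-R.T@t
    return o+d*(z-o[2])/d[2]
def proj(c,p):
    K,R,t=c;q=K@(R@np.array(p)+t);return q[:2]/q[2]
E
python3 - <<'E'
from h import *
t=cam("top");s=cam("scene")
print("cams",-t[1].T@t[2],-s[1].T@s[2])
u=lambda x,y:(220+x/1.8,150+(y-324)/1.8)
v=lambda x,y:(220+x/1.8,140+y/1.8)
for n,a,b,z in(("drift",u(172,515),v(245,97),.17),("ball",u(116,494),v(190,143),.142),("wing",u(61,471),v(132,163),.153),("hole",u(301,490),v(289,53),.126)):
    print(n,onz(t,a,z).round(4),onz(s,b,z).round(4))
E
```

```text
cams [ 0.41788146 -0.07703028  0.96515227] [0.11365714 0.53170945 0.67588705]
drift [ 0.4421 -0.0662  0.17  ] [ 0.4424 -0.063   0.17  ]
ball [ 4.664e-01 -1.000e-04  1.420e-01] [0.4678 0.001  0.142 ]
wing [0.4914 0.0631 0.153 ] [0.4906 0.0671 0.153 ]
hole [ 0.475  -0.2189  0.126 ] [ 0.4715 -0.2189  0.126 ]
```

```bash
python3 -m handwheel '[[0,0,0.08,0.04,0.025,0.01,1],[0,0,0.16,0.08,0.05,0.02,1],[0,0,0.24,0.12,0.075,0.03,1],[0,0,0.32,0.16,0.1,0.04,1],[0,0,0.4,0.2,0.12,0.05,1]]'; python3 -m handwheel '[[0,0,0.08,0.02,0.04,0.005,1],[0,0,0.15,0.04,0.09,0.01,1],[0,0,0.192,0.06,0.14,0.015,1],[0,0,0.192,0.065,0.19,0.02,1],[0,0,0.192,0.065,0.23,0.02,1]]'
python3 - <<'E'
from h import *
st=telemetry.get_state();print(st["tool_pos"],st["eef_rot"].round(3).tolist(),np.round(camera_model("wrist")["T_tool_cam"],3).tolist())
im=camera("wrist");cv2.imwrite("pics/w1.png",im)
c=cam("wrist",st)
for p in((.442,-.065,.17),(.4735,-.2189,.126)):print(proj(c,p))
E
```

```text
clock: 1.4
tool_pos: [0.374, -0.4792, 0.282]
eef_rot: [[0.611, 0.792, 0.0], [0.792, -0.611, -0.0], [-0.0, 0.0, -1.0]]
ft_force: [0.0, -1.8, -0.3]
width: 0.085
grasp_force: 0.0
clock: 1.9
tool_pos: [0.4382, -0.2488, 0.3017]
eef_rot: [[0.353, 0.936, 0.001], [0.936, -0.353, -0.0], [-0.0, 0.001, -1.0]]
ft_force: [0.9, -0.8, -0.0]
width: 0.0855
grasp_force: 0.0
[ 0.43815663 -0.24878519  0.30173437] [[0.353, 0.936, 0.001], [0.936, -0.353, -0.0], [-0.0, 0.001, -1.0]] [[-0.0, -0.965, -0.264, 0.066], [1.0, -0.0, -0.001, -0.0], [0.001, -0.264, 0.965, -0.142], [0.0, 0.0, 0.0, 1.0]]
[223.33967228 -56.95235303]
[341.02510184 140.60470595]
```

View pics/w1.png

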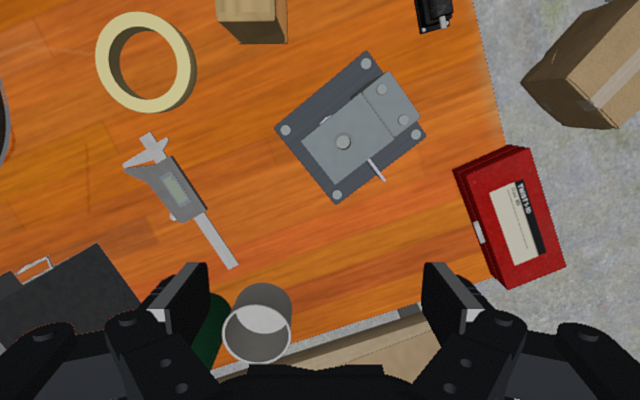

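The wrist view shows the hole mouth at (343,141), about 2 px from the prediction. Next I'll go back towards the drift for a look.

```bash
python3 -m handwheel '[[0,0,0,-0.002,0.03,0,1],[0,0,0,-0.004,0.06,0,1],[0,0,0,-0.005,0.09,-0.01,1],[0,0,0,-0.005,0.11,-0.02,1],[0,0,0,-0.005,0.11,-0.02,1]]'
python3 - <<'E'
from h import *
import json
S=camera_model
st=telemetry.get_state()
s0=dict(tool_pos=np.array([.43815663,-.24878519,.30173437]),eef_rot=np.array([[0.353,.936,.001],[.936,-.353,0],[0,.001,-1]]))
print("hole",onz(cam("wrist",s0),(343,141),.126))
im=camera("wrist");cv2.imwrite("pics/w2.png",im)
c=cam("wrist",st);print(proj(c,(.442,-.065,.17)),proj(c,(.442,-.065,.114)),st["tool_pos"])
for t in("drift_handle","ball_punch_handle"):
  for d in cut_out("wrist",t)[:2]: print(t,d["rect"],d["conf"])
E
```

```text
clock: 2.45
tool_pos: [0.4321, -0.1388, 0.2807]
eef_rot: [[0.351, 0.936, -0.001], [0.936, -0.351, 0.001], [0.0, -0.001, -1.0]]
ft_force: [0.6, -0.3, -0.3]
width: 0.0857
grasp_force: 0.0
hole [ 0.47471214 -0.21954204  0.126     ]
[291.65358692 100.55750654] [296.09429222 102.46324004] [ 0.43205272 -0.1388315   0.28072077]
drift_handle [278.8, 83.8, 313.4, 116.8] 0.87
drift_handle [310.1, 143.6, 469.2, 297.1] 0.4
ball_punch_handle [270.5, 1.0, 316.0, 28.1] 0.56
ball_punch_handle [311.6, 144.4, 471.2, 297.6] 0.26
```

View pics/w2.png

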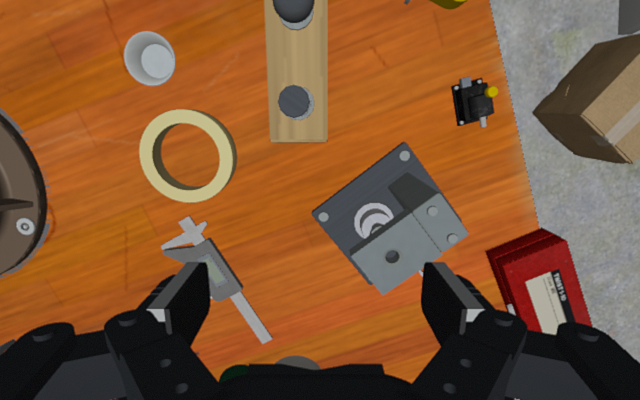

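The drift handle's top shows at (294,101), so it stands at about (0.443, -0.0655), and the rack is aligned with the tool. The hole also shows at (391,257).

```bash
python3 - <<'E'
from h import *
s=dict(tool_pos=np.array([.43205,-.13883,.28072]),eef_rot=np.array([[0.351,.936,-.001],[.936,-.351,.001],[0,-.001,-1]]))
c=cam("wrist",s);print(onz(c,(293.7,100.5),.17),onz(c,(391,257),.126))
E
python3 -m handwheel '[[0,0,0,0.003,0.03,0,1],[0,0,0,0.008,0.06,0,1],[0,0,0,0.011,0.0733,-0.01,1],[0,0,0,0.011,0.0733,-0.05,1],[0,0,0,0.011,0.0733,-0.09,1]]'; python3 -m handwheel '[[0,0,0,0,0,-0.03,1],[0,0,0,0,0,-0.05,1],[0,0,0,0,0,-0.066,1],[0,0,0,0,0,-0.066,1],[0,0,0,0,0,-0.066,1]]'
```

```text
[ 0.4436354  -0.06540073  0.17      ] [ 0.47417357 -0.21977718  0.126     ]
clock: 3.1
tool_pos: [0.4446, -0.0681, 0.1912]
eef_rot: [[0.353, 0.935, 0.003], [0.935, -0.353, -0.001], [0.0, 0.004, -1.0]]
ft_force: [0.7, -0.5, -0.5]
width: 0.0854
grasp_force: 0.0
clock: 3.6
tool_pos: [0.4441, -0.0682, 0.1257]
eef_rot: [[0.354, 0.935, 0.0], [0.935, -0.354, -0.0], [-0.0, 0.0, -1.0]]
ft_force: [-0.3, 0.3, -0.0]
width: 0.0851
grasp_force: 0.0
```

```bash
python3 -m handwheel '[[0,0,0,-0.0005,0.0027,0,1],[0,0,0,-0.0005,0.0027,0,1],[0,0,0,-0.0005,0.0027,0,-1],[0,0,0,-0.0005,0.0027,0,-1],[0,0,0,-0.0005,0.0027,0,-1]]'; python3 -m handwheel '[[0,0,0,0,0,0,-1],[0,0,0,0,0,0,-1],[0,0,0,0,0,0,-1],[0,0,0,0,0,0,-1],[0,0,0,0,0,0,-1]]'
```

```text
clock: 4.1
tool_pos: [0.4432, -0.0647, 0.1255]
eef_rot: [[0.353, 0.936, 0.0], [0.936, -0.353, -0.0], [0.0, 0.0, -1.0]]
ft_force: [0.0, -0.2, -0.5]
width: 0.0442
grasp_force: 0.0
clock: 4.6
tool_pos: [0.4432, -0.0647, 0.1255]
eef_rot: [[0.353, 0.936, 0.0], [0.936, -0.353, -0.0], [0.0, 0.0, -1.0]]
ft_force: [-0.9, 0.2, 5.7]
width: 0.0206
grasp_force: 58.4
```

```bash
python3 -m handwheel '[[0,0,0,0,0,0.02,-1],[0,0,0,0,0,0.05,-1],[0,0,0,0,0,0.08,-1],[0,0,0,0,0,0.11,-1],[0,0,0,0,0,0.135,-1]]'; python3 -m handwheel '[[0,0,0,0,-0.01,0,-1],[0,0,0,0.005,-0.03,0,-1],[0,0,0,0.012,-0.06,0,-1],[0,0,0,0.015,-0.07,0,-1],[0,0,0,0.015,-0.07,0,-1]]'
python3 - <<'E'
from h import *
st=telemetry.get_state();print(st["tool_pos"])
tip=st["tool_pos"]+[0,0,.0165-.127]
print(tip)
o=[]
for n,sl in(("scene",np.s_[100:280,300:460]),("top",np.s_[160:300,280:440])):
    im=camera(n);cv2.imwrite(f"pics/{n}3.png",im);print(n,proj(cam(n),tip),proj(cam(n),(.4743,-.2194,.126)))
    o.append(cv2.resize(im[sl],(480,int(480*(sl[0].stop-sl[0].start)/160)) ,interpolation=2)[:400])
im=camera("wrist");cv2.imwrite("pics/w3.png",im)
cv2.imwrite("pics/c3.png",cv2.resize(np.hstack([o[0],o[1]]) if o[0].shape==o[1].shape else o[0],(800,333)) if o[0].shape==o[1].shape else o[0])
E
```

```text
clock: 5.1
tool_pos: [0.443, -0.0647, 0.2617]
eef_rot: [[0.353, 0.936, 0.0], [0.936, -0.353, -0.0], [0.0, 0.0, -1.0]]
ft_force: [0.3, 0.4, -2.1]
width: 0.0208
grasp_force: 58.7
clock: 5.6
tool_pos: [0.458, -0.1358, 0.2591]
eef_rot: [[0.355, 0.935, -0.002], [0.935, -0.355, 0.001], [0.0, -0.002, -1.0]]
ft_force: [0.0, 0.6, -1.7]
width: 0.0207
grasp_force: 58.8
[ 0.45796245 -0.13576174  0.2590755 ]
[ 0.45796245 -0.13576174  0.1485755 ]
scene [367.57773714 181.59002543] [379.51722107 168.94491896]
top [349.23843561 249.17540849] [387.45276455 242.54147661]
```

View pics/c3.png

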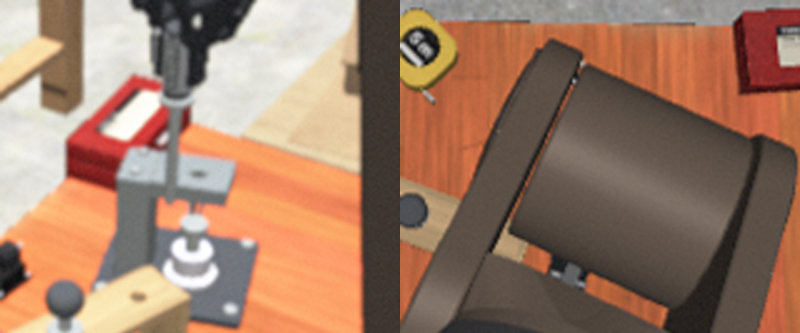

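View pics/w3.png

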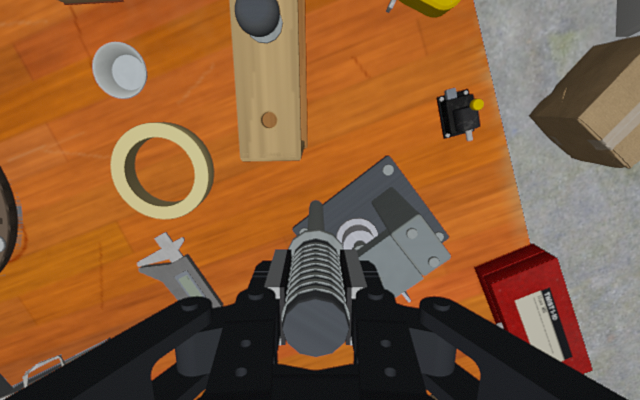

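The scene view puts the drift tip at (368,181), matching the prediction, so it hangs upright in the grip. The wrist view shows its tip at (316,205). Next, move it over the hole.

```bash
python3 -m handwheel '[[0,0,0,0.004,-0.025,0,-1],[0,0,0,0.01,-0.055,0,-1],[0,0,0,0.0163,-0.0837,0,-1],[0,0,0,0.0163,-0.0837,0,-1],[0,0,0,0.0163,-0.0837,0,-1]]';python3 - <<'E'
from h import *
st=telemetry.get_state();print(st["tool_pos"])
tip=st["tool_pos"]+[0,0,.0165-.127]
o=[]
for n,(x,y) in(("scene",(340,110)),("wrist",(240,150))):
    im=camera(n);cv2.imwrite(f"pics/{n}4.png",im);c=cam(n,st);print(n,proj(c,tip),proj(c,(.4743,-.2195,.126)))
    o.append(cv2.resize(im[y:y+(100 if n=="scene" else 125)],None,fx=1,fy=1)[:, x:x+(80 if n=="scene" else 100)])
cv2.imwrite("pics/c4.png",np.hstack([cv2.resize(i,(400,500),interpolation=2) for i in o]))
E
```

```text
clock: 6.25
tool_pos: [0.4742, -0.2177, 0.26]
eef_rot: [[0.353, 0.935, -0.001], [0.935, -0.353, 0.001], [0.0, -0.001, -1.0]]
ft_force: [-1.2, -0.5, -1.7]
width: 0.0209
grasp_force: 58.9
[ 0.47415665 -0.21772782  0.25995539]
scene [379.94555034 160.07421616] [379.5393006  168.92320751]
wrist [315.91058035 203.66202954] [316.84947372 198.21810784]
```

View pics/c4.png

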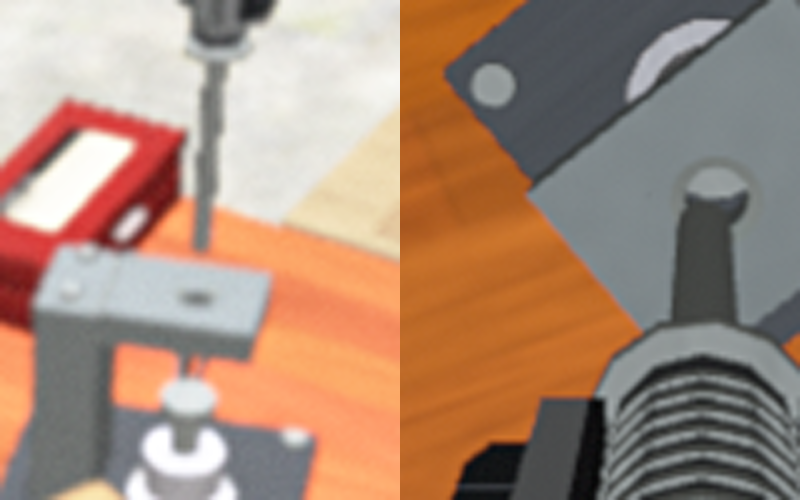

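The tip is at (380,160) in the scene view with the hole at (379,170). In the wrist view the hole is just ahead of the tip, about 2 mm off. I'll correct that and lower slowly.

```bash
python3 -m handwheel '[[0,0,0,0.0004,-0.0019,0,-1],[0,0,0,0.0004,-0.0019,-0.01,-1],[0,0,0,0.0004,-0.0019,-0.018,-1],[0,0,0,0.0004,-0.0019,-0.024,-1],[0,0,0,0.0004,-0.0019,-0.03,-1]]'; python3 -m handwheel '[[0,0,0,0,0,-0.005,-1],[0,0,0,0,0,-0.01,-1],[0,0,0,0,0,-0.015,-1],[0,0,0,0,0,-0.015,-1],[0,0,0,0,0,-0.015,-1]]'
```

```text
clock: 6.85
tool_pos: [0.4747, -0.2201, 0.2295]
eef_rot: [[0.353, 0.936, -0.001], [0.936, -0.353, 0.0], [0.0, -0.001, -1.0]]
ft_force: [0.4, 0.4, -1.0]
width: 0.0206
grasp_force: 58.9
clock: 7.35
tool_pos: [0.4749, -0.2203, 0.2153]
eef_rot: [[0.353, 0.936, 0.0], [0.936, -0.353, 0.0], [0.0, 0.0, -1.0]]
ft_force: [0.7, -0.3, -1.6]
width: 0.0208
grasp_force: 58.9
```

```bash
python3 -m handwheel '[[0,0,0,0,0,-0.007,-1],[0,0,0,0,0,-0.014,-1],[0,0,0,0,0,-0.02,-1],[0,0,0,0,0,-0.026,-1],[0,0,0,0,0,-0.026,-1]]'; python3 -m handwheel '[[0,0,0,0,0,-0.003,-1],[0,0,0,0,0,-0.006,-1],[0,0,0,0,0,-0.009,-1],[0,0,0,0,0,-0.009,-1],[0,0,0,0,0,-0.009,-1]]'
```

```text
clock: 7.85
tool_pos: [0.4745, -0.2201, 0.1884]
eef_rot: [[0.353, 0.935, -0.001], [0.935, -0.353, 0.001], [0.0, -0.001, -1.0]]
ft_force: [-0.2, -0.4, -1.2]
width: 0.021
grasp_force: 58.9
clock: 8.35
tool_pos: [0.4749, -0.2204, 0.1806]
eef_rot: [[0.353, 0.936, 0.0], [0.936, -0.353, -0.0], [-0.0, 0.001, -1.0]]
ft_force: [-0.6, 0.6, 1.9]
width: 0.0207
grasp_force: 59.4
```

```bash
python3 -m handwheel '[[0,0,0,0,0,-0.002,-1],[0,0,0,0,0,-0.004,-1],[0,0,0,0,0,-0.006,-1],[0,0,0,0,0,-0.008,-1],[0,0,0,0,0,-0.008,-1]]'
python3 - <<'E'
from h import *
im=camera("scene");cv2.imwrite("pics/s5.png",im)
F=[]
for i in range(6):
    camera("scene");s=telemetry.get_state();F.append(np.r_[s["ft_force"],s["tool_pos"]])
print(np.mean(F,0).round(4),np.std(F,0).round(4))
c=cam("scene");top=lambda d:proj(c,(.4745,-.22,.072-d))
print(top(0),top(.01))
cv2.imwrite("pics/c5.png",cv2.resize(im[150:225,340:420],(800,600) if 0 else (640,600),interpolation=2))
E
```

```text
clock: 8.85
tool_pos: [0.4749, -0.2204, 0.1722]
eef_rot: [[0.353, 0.935, 0.0], [0.935, -0.353, -0.0], [-0.0, 0.0, -1.0]]
ft_force: [0.4, 0.1, 5.3]
width: 0.0206
grasp_force: 59.5
[ 0.0621  0.1077  5.2903  0.4749 -0.2204  0.1724] [0.4925 0.417  0.6431 0.     0.     0.    ]
[377.93721806 189.07348493] [377.64703452 192.68507507]
```

View pics/c5.png

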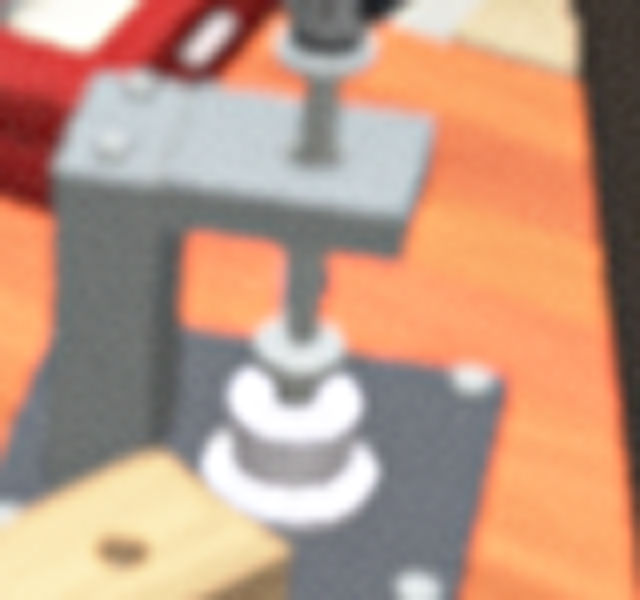

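The drift runs upright through the guide hole, with its tip at about (377,192) on the plunger top. The plunger travel comes out at 10.1 mm from the pose, about 10.8 mm from the force and about 11 mm from the image, all inside the tolerance.

```bash
python3 -c "
from bench import *
print(hand_in())"
```

```text
the job is handed in; nothing more can be done
None
```

The job is handed in with the drift still gripped and holding the plunger about 10–11 mm down through the guide hole; I judged that from pose, force and the scene image because I never saw the scale itself, and no verdict was returned.

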